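# Bring the tea canister round to the front

### The job

The fish-shaped bottle opener hangs on the hook arm of the tea carousel's turning post: lift it off, stand it nose down in the stainless teaspoon holder and let go of it. Then take the bare post and turn the carousel until the latched tea canister stands squarely at the front, in line with the tongue of the base, and finish still gripping the post so that the carousel is held still. Keep the three jars upright in their seats and leave the cup, saucer and soap bottle where they stand.

Things in the scene. Friction and masses are not known exactly. Their poses are not given: they have to be found in the camera images.
- tray: fixed grey base of the carousel, a disc 230 mm across and 12 mm high; origin on the turning axis at the work surface. Its front is its own -x direction, marked by a flat tongue 30 mm wide and 12 mm high that reaches 180 mm from the axis, 55 mm out from under the deck; it points roughly towards the robot (up to 0.3 rad off)
- carousel: wooden deck 250 mm across, top 28 mm above the work surface; origin on the turning axis at the work surface; the post stands on its +x axis. It turns freely both ways about the vertical axis, with light friction (0.04 N m), no spring, no stops, and stays where left. Three jar seats (rims 8 mm high, 68 mm across), 85 mm from the axis, a quarter, half and three quarters of a turn from the post
- post: upright round steel post, 16 mm thick, 75 mm from the turning axis, up to 205 mm above the work surface, with a hook arm: a 6 mm bar at height 150 mm (middle), pointing radially outward to 137 mm from the axis, where its tip turns up to 159 mm. The post stands 52 mm above the arm. A grip that does not turn with the post creeps on it. Origin on the turning axis at the work surface, x along the arm
- post_top (a point): centre of the top of the post, 205 mm above the work surface
- hook_tip (a point): top of the upturned tip of the hook arm (62 mm from the post's axis, 159 mm above the work surface)
- opener: white plastic fish, a plate 8 mm thick, 126 mm long, 42 wide, 45 g. Origin: centre of its ring (26 mm hole, 42 outside); z up the tail, x across the thickness. The ring hangs on the arm 45 mm outside the post, x along the arm; flat tail fin 26 mm wide reaches 58 mm above the origin, the nose 68 mm below. Lifted 7 to 19 mm it clears the tip and draws off outward
- holder: stainless teaspoon holder, a plain round pot standing on the work surface, open on top, 80 mm outer diameter, 3 mm wall, 85 mm high, floor 5 mm, 350 g, empty, loose; origin at the centre of its underside
- tea: the tea canister: steel cylinder 55 mm diameter, 78 mm high with a flat lid, a dark snap latch on its side and two dark wires across the lid; origin at the centre of its underside. It sits loose in one of the three seats; which way its latch points does not matter
- cork_jar: clear glass jar with flat cork lid, 54 mm diameter, 68 mm high, loose in another seat; origin at the centre of its underside
- knob_jar: white ceramic jar with a ball knob on top, 54 mm diameter, 81 mm high, loose in the remaining seat; origin at the centre of its underside
- cup: white melamine cup with handle, 76 mm diameter, 75 mm high, standing on the work surface; origin at the centre of its underside; to be left alone
- saucer: glass saucer, 130 mm diameter, 16 mm high; to be left alone
- soap: clear soap bottle, 60 mm diameter, 170 mm high; to be left alone
There are look-alikes about, which are no part of the job. What is shaped like the knob_jar but turquoise is not meant. Several things have the shape of the opener; the one meant has the colours described above.

How it is judged:
On the way, in this order (a step that is already met when the one before it is completed fails the run):
1. the opener is carried clear of the hook in the grip (contact force between the fingers and opener above 0.5 N and distance between hook_tip and opener above 0.05 m and height (world z) of opener above 0.1 m), for 0.1 s.
2. the opener stands in the holder, let go (angle between opener's own x axis and vertical above 0.8 rad and horizontal distance between opener and holder below 0.045 m and height (world z) of opener below 0.115 m and contact force between the fingers and opener below 0.05 N and linear speed of opener below 0.05 m/s and angle between holder's own z axis and vertical below 0.15 rad), for 0.2 s.
3. the tea canister is at the front, the carousel held still by its post (x of tea in the frame of tray below -0.06 m and y of tea in the frame of tray between -0.015 and 0.015 m and contact force between the fingers and post above 2 N and angular speed of carousel below 0.06 rad/s), for 0.2 s.
At the end, for the whole second after the job is handed in: Tea canister within 15 mm of the tongue's line, at the front; fingers press the post over 2 N, carousel still (under 0.06 rad/s); opener untouched in the upright holder (within 45 mm of its axis, ring below 115 mm); the jars upright (0.15 rad) in their seats (all of step 3 and horizontal distance between opener and holder below 0.045 m and height (world z) of opener below 0.115 m and contact force between the fingers and opener below 0.05 N and linear speed of opener below 0.05 m/s and angle between each of holder, tea, cork_jar, knob_jar's own z axis and vertical below 0.15 rad and horizontal distance between each of tea, cork_jar, knob_jar and carousel below 0.1 m and height (world z) of each of tea, cork_jar, knob_jar below 0.045 m); the arm keeps its last pose, push and grip.
It fails at once if a jar or the holder is tipped over (angle between any of tea, cork_jar, knob_jar, holder's own z axis and vertical above 0.6 rad).
It fails at once if a bystander is moved more than 40 mm (distance of any of cup, saucer, soap from where it was at the start of the episode above 0.04 m).
It also fails if it takes over 72 s, if anything falls off the work surface, if the arm or the gripper's body presses on something with over 40 N, if the wrist force passes 120 N, or if a joint passes its speed limit or range.

### The arm

A 7-joint arm with a two-finger parallel gripper is mounted at the origin on the work surface. World frame = base frame: x ahead of the robot, y to its left, z up, the work surface at z = 0. Lengths are in m, angles in rad, forces in N, time in s.
With the tool pointing down it reaches from about 0.4 to 0.85 m from the base axis. Payload 10.4 kg.
Tool frame: the origin (TCP) lies at the centre of the arm's flange, where the gripper is bolted on; the fingertips stand 182 mm ahead of it and the grasp point (between the pads) lies 164 mm ahead of it; z points along the fingers, y is the line along which they close (so a half turn about z gives the same grasp; the last joint's range is limited). The gripper opens to 87 mm and grips with 3 to 60 N. Pads are 19 mm wide; open, the fingers measure 117 mm over their backs; the gripper's body (75 mm by 190 mm) begins 51 mm behind the grasp point.
Start: joints at [1.221, 0.332, -0.065, 1.46, 0.022, 1.35, -0.088], TCP at [0.201, -0.592, 0.405] pointing down, gripper open.
Joint ranges: [-2.6, 2.6], [-0.5, 2.12], [-1.47, 1.34], [0.16, 2.42], [-1.27, 4.41], [0.06, 2.06], [-2.6, 2.6]. Speed limits (rad/s): [2.22, 2.22, 2.79, 2.79, 3.14, 3.14, 3.14].

### API

Orientations are given as a unit quaternion [x, y, z, w].
In Python, from bench import r, eyes, job gives the robot as it stands. The module is installed in compiled form; this text tells all that it offers.
- The arm moves only by the shell command python3 -m inch 'ROWS' [OPENING] [FORCE]. ROWS is JSON, a list of rows, each a list of 6 numbers: the shift along the tool's x, y, z normalised to -1 to 1, where 1 is 4 cm, then the turn, a rotation vector about the tool's x, y, z normalised to -1 to 1, where 1 is 0.12 rad. In form: [[x, y, z, wx, wy, wz], ...]. A call has exactly 5 rows; each row shifts and turns the commanded pose from where the row before left it, along the tool's axes as they then stand; what a row does not reach is not made up. A row lasts 1/12 s, in which the tool goes at most 41.7 mm and 7.16 degrees, less where a joint would pass 70% of its speed; a pose out of reach is approached as far as the arm can. A call with a number of a shift or a turn outside -1 to 1 is refused whole. A call with a gripper value outside its range is refused whole. OPENING is the gripper command: -1 is shut, 1 is fully open, values between are in proportion, set as the call begins (- or left out, the last holds). The fingers move at their own pace and stop on an object; FORCE is the grip in N (left out, the last holds). Time passes only in rows, so rows that do not move let the fingers close, or fill a call up. It gives the time, the measured TCP pose, the force, the opening and the grip force at its end, in the units of the state.
- r.read_state(): the state, without advancing time (a new reading comes with each control period).
- eyes.camera(name): name is "side" or "top"; returns a dict with "pixels" (400x640x3 uint8, red, green, blue), "fx", "fy", "cx", "cy" (pixels), "extrinsics" (4x4, takes a point from camera to world coordinates). Camera axes: x right, y down, z forward; pixel columns grow to the right and rows downward; lengths in m; the calibration is good to about 2 mm. A picture is of the moment at which its call begins. There is no depth.
- job.close_job(): hands the job in; it is judged then, once.
The state is a dict: "time": time; "joint_positions": joint angles; "joint_vel": joint speeds; "joint_torque": joint torques, N m; "ee_pos": TCP position; "eef_rot": TCP orientation; "ft_force": force on the tool from outside, world axes, zero at the start; "torque": the same for the moment, N m; "width": finger opening in m; "grip_force": force on a finger pad.
Only numpy, scipy, OpenCV 4.12 (cv2) and the standard library are available. Lean on these libraries where they do the work, as an engineer would, in place of code of your own. Each camera call takes 0.05 s, during which the arm holds its last target. There are 200 camera calls.

## Working session

There is one attempt and no reset: what is moved stays moved. The work goes in short steps, Python scripts to look and compute and a shell command to move; the robot and the scene stay as the last step left them, time stands still between calls to the robot, and variables do not carry over. Pictures are saved under pics/ and viewed, at most 12 in all, crops included, and the job is handed in when it is done.

```bash
mkdir -p pics; cat > h.py <<'E'
import numpy as np,cv2
from bench import r,eyes,job
def shot(n,f):
    c=eyes.camera(n); cv2.imwrite('pics/'+f,cv2.cvtColor(c['pixels'],cv2.COLOR_RGB2BGR)); np.save('pics/'+f+'.npy',c,allow_pickle=True); return c
def ray(c,u,v):
    E=np.array(c['extrinsics']); d=E[:3,:3]@np.array([(u-c['cx'])/c['fx'],(v-c['cy'])/c['fy'],1]); return E[:3,3],d
def onz(c,u,v,z):
    o,d=ray(c,u,v); return o+d*(z-o[2])/d[2]
def tri(c1,p1,c2,p2):
    o1,d1=ray(c1,*p1);o2,d2=ray(c2,*p2)
    s=np.linalg.lstsq(np.c_[d1,-d2],o2-o1,rcond=None)[0]
    a=o1+s[0]*d1;b=o2+s[1]*d2; return (a+b)/2,np.linalg.norm(a-b)
def proj(c,p):
    E=np.linalg.inv(np.array(c['extrinsics'])); q=E[:3,:3]@p+E[:3,3]; return q[0]/q[2]*c['fx']+c['cx'],q[1]/q[2]*c['fy']+c['cy']
def load(f): return np.load('pics/'+f+'.npy',allow_pickle=True).item()
E
python3 - <<'E'
from h import *
for n in('side','top'):
    c=shot(n,n+'0.png'); print(n,c['fx'],c['cx'],c['cy'],np.round(c['extrinsics'],3).tolist())
s=r.read_state();print(s['time'],s['ee_pos'],s['eef_rot'],s['width'],s['ft_force'])
E
```

```text
side 416.83534037516625 313.4861197070385 203.09709505368292 [[0.988, -0.114, 0.105, 0.395], [-0.155, -0.781, 0.604, -0.607], [0.013, -0.613, -0.79, 0.914], [0.0, 0.0, 0.0, 1.0]]
top 452.8024599343663 325.8200654813017 196.34768677750483 [[0.013, -0.999, 0.038, 0.428], [-1.0, -0.014, -0.021, -0.003], [0.022, -0.037, -0.999, 1.43], [0.0, 0.0, 0.0, 1.0]]
0.1 [ 0.20061259 -0.5918148   0.40405795] [ 9.86677440e-01  1.62687681e-01 -1.14598870e-04 -5.79068482e-04] 0.0870654238679591 [ 1.02314666  0.03371494 -0.47680715]
```

View pics/side0.png

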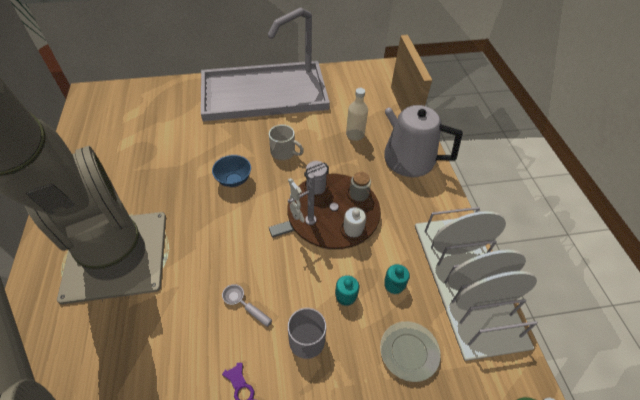

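View pics/top0.png

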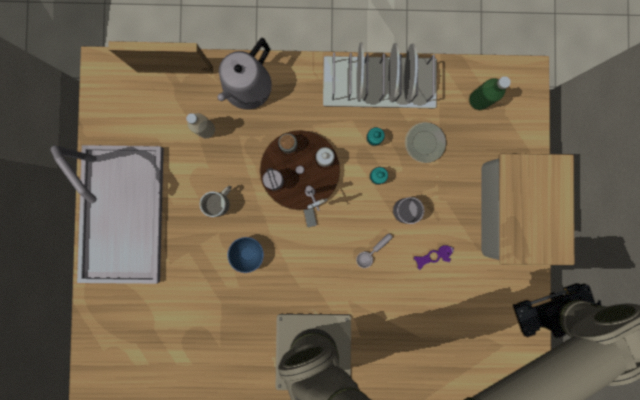

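The side view shows the carousel around (334,210), the opener at (296,200), the tongue at (281,230) and the holder at (307,333). In the top view the deck is at (300,170), the tongue at (309,215), the tea canister at (272,180), the knob jar at (325,157), the cork jar at (288,143) and the holder at (408,210). I'll zoom in next.

```bash
python3 - <<'E'
import cv2,numpy as np
a=cv2.imread('pics/side0.png')[140:260,255:395]; b=cv2.imread('pics/top0.png')[120:240,250:350]
a=cv2.resize(a,None,fx=5,fy=5,interpolation=cv2.INTER_CUBIC)
b=cv2.resize(b,None,fx=5,fy=5,interpolation=cv2.INTER_CUBIC)
cv2.imwrite('pics/a.png',cv2.convertScaleAbs(a,alpha=1.3));cv2.imwrite('pics/b.png',cv2.convertScaleAbs(b,alpha=1.5))
E
```

```text
(no output)
```

View pics/a.png

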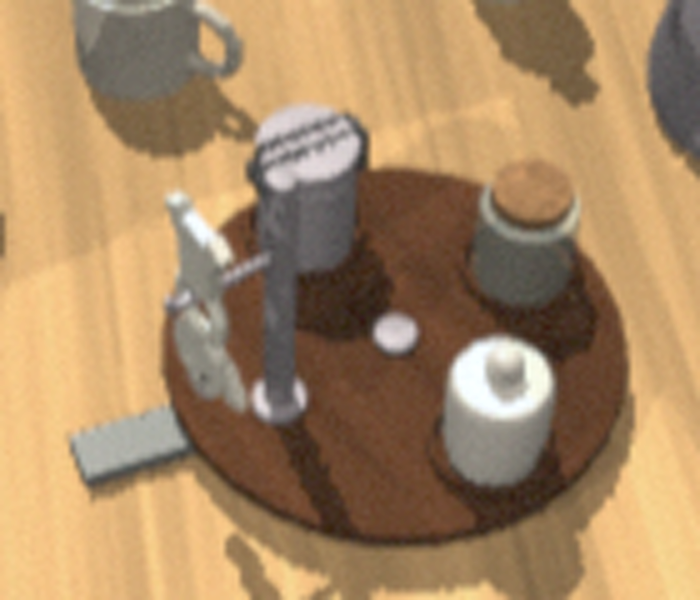

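View pics/b.png

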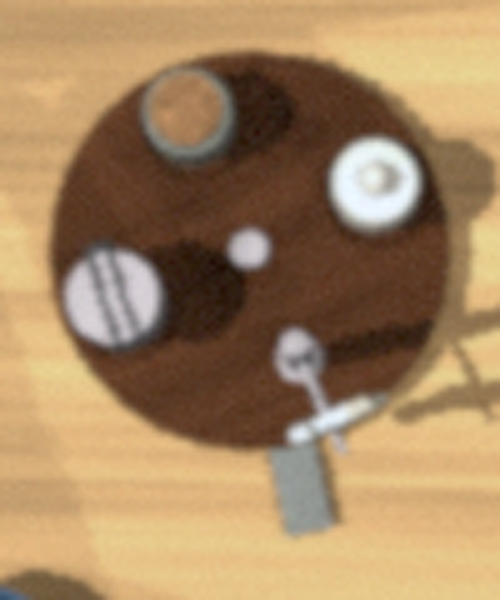

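Both crops are clear. In the top image the post top is at (309,189.6), the hook tip at (318.4,209.4), the opener tail at (317.4,203.6), the pivot at (299.8,169.8) and the tongue end at (312,226.4). The opener plane lies across the arm.

```bash
python3 - <<'E'
from h import *
t=load('top0.png');s=load('side0.png')
P=lambda n,p:print(n,np.round(p,3))
def cl(x,y):return 250+x/5,120+y/5
def cs(x,y):return 255+x/5,140+y/5
pv=onz(t,*cl(249,249),.03);P('pivot',pv);P('pivot side',onz(s,*cs(396,332),.03))
pt=onz(t,*cl(296,348),.205);P('posttop',pt);P('posttop side',onz(s,*cs(283,178),.205))
P('postbase side',onz(s,*cs(280,402),.03))
ht=onz(t,*cl(342,447),.159);P('hook',ht);P('hook side',onz(s,*cs(172,303),.159))
P('tail tri',tri(t,cl(335,418),s,cs(180,200))[0])
for z in(.19,.2,.21):
  P('tail ends z%g'%z,np.r_[onz(t,*cl(292,436),z),onz(t,*cl(380,400),z)])
P('tea',onz(t,*cl(115,295),.106+0));P('knob',onz(t,*cl(376,178),.1));P('cork',onz(t,*cl(188,112),.096))
P('tongue',onz(t,*cl(309,530),.012))
P('tongue root',onz(t,*cl(297,450),.012))
for c in(t,s):
  im=c['pixels'].astype(int);hsv=cv2.cvtColor(c['pixels'],cv2.COLOR_RGB2HSV)
  m=((hsv[...,1]<60)).astype(np.uint8)
  n,l,st,ce=cv2.connectedComponentsWithStats(m)
  seed=(210,409) if c is t else (335,307)
  for k in range(1,n):
    x,y,w,h,a=st[k]
    if x-3<=seed[1]<=x+w+3 and y-3<=seed[0]<=y+h+3 and a<4000: print(x,y,w,h,a,ce[k])
P('holder top',onz(t,408.5,209.5,.085));P('holder side',onz(s,307.5,330,.085))
P('proj',proj(t,[*onz(t,408.5,209.5,.085)[:2],0.085]))
print(np.degrees(np.arctan2(*(pt-pv)[1::-1])),np.linalg.norm((pt-pv)[:2]),np.linalg.norm((ht-pv)[:2]),np.linalg.norm((ht-pt)[:2]))
E
```

```text
pivot [0.562 0.049 0.03 ]
pivot side [0.566 0.051 0.03 ]
posttop [0.492 0.016 0.205]
posttop side [0.498 0.015 0.205]
postbase side [0.498 0.015 0.03 ]
hook [ 0.439 -0.01   0.159]
hook side [ 0.442 -0.013  0.159]
tail tri [ 0.451 -0.006  0.221]
tail ends z0.19 [ 0.444  0.018  0.19   0.465 -0.03   0.19 ]
tail ends z0.2 [ 0.444  0.017  0.2    0.464 -0.03   0.2  ]
tail ends z0.21 [ 0.444  0.017  0.21   0.464 -0.03   0.21 ]
tea [0.527 0.124 0.106]
knob [ 0.598 -0.028  0.1  ]
cork [0.636 0.083 0.096]
tongue [0.388 0.009 0.012]
tongue root [0.438 0.017 0.012]
393 197 31 27 658 [408.67933131 210.08966565]
288 308 38 51 1600 [306.4475 332.4425]
holder top [ 0.443 -0.279  0.085]
holder side [ 0.443 -0.294  0.085]
proj [408.5 209.5]
-154.98941521249944 0.07736967516654458 0.13622155757212598 0.05885751915813247
```

The measurements agree:
- **Pivot:** (.564,.050), with the post at azimuth −153.5° and the tongue at −167°, so the carousel needs to turn about +76.5°.
- **Opener:** (.457,−.0035).
- **Holder:** about (.441,−.287).

First I'll align the tool's closing axis with the hook arm.

```bash
python3 -m inch '[[0,0,-0.2,0,0,-0.95],[0,0,-0.2,0,0,-0.95],[0,0,0,0,0,-0.95],[0,0,0,0,0,-0.95],[0,0,0,0,0,-0.95]]' -0.26 20
python3 -m inch '[[0,0,0,0,0,-0.95],[0,0,0,0,0,-0.95],[0,0,0,0,0,-0.95],[0,0,0,0,0,-0.95],[0,0,0,0,0,-0.95]]'
python3 -m inch '[[0,0,0,0,0,-0.95],[0,0,0,0,0,-0.95],[0,0,0,0,0,-0.95],[0,0,0,0,0,-0.95],[0,0,0,0,0,-0.95]]'
cat >> h.py <<'E'
from scipy.spatial.transform import Rotation as R
def go(x,y,z=None,yaw=None):
    "shift in tool axes, units of 4cm, to grasp point x,y,z ; yaw = azimuth deg of tool y"
    s=r.read_state();M=R.from_quat(s['eef_rot']).as_matrix();g=s['ee_pos']+.164*M[:,2]
    d=np.array([x,y,g[2] if z is None else z])-g
    print('t',round(s['time'],2),'grasp',np.round(g,4),'yaw',np.degrees(np.arctan2(M[1,1],M[0,1])).round(1),'tilt',np.round(M[:2,2],3),'w',round(s['width'],4),'F',np.round(s['ft_force'],1),'grip',s['grip_force'],'j7',s['joint_positions'][6].round(2))
    print('total shift (units)',np.round(M.T@d/.04,2))
E
python3 -c "
from h import *
go(.4566,-.0035)"
```

```text
time: 0.52
ee_pos: [0.2006, -0.5919, 0.4204]
eef_rot: [0.9, 0.436, 0.0, -0.0]
ft_force: [-0.1, 0.2, 0.9]
width: 0.0614
grip_force: 0.0
time: 0.93
ee_pos: [0.2006, -0.5919, 0.4203]
eef_rot: [0.741, 0.671, 0.0, -0.0]
ft_force: [-0.6, -0.8, 0.1]
width: 0.0343
grip_force: 0.0
time: 1.35
ee_pos: [0.2006, -0.5919, 0.4203]
eef_rot: [0.522, 0.853, 0.0, -0.0]
ft_force: [0.2, 0.4, 0.4]
width: 0.0323
grip_force: 0.0
t 1.35 grasp [ 0.2005 -0.5917  0.2563] yaw 27.0 tilt [-0.     0.001] w 0.0323 F [0.2 0.4 0.4] grip 0.0 j7 1.57
total shift (units) [1.019e+01 1.238e+01 1.000e-02]
```

```bash
for i in 1; do
python3 -m inch '[[0.51,0.62,0,0,0,0],[0.51,0.62,0,0,0,0],[0.51,0.62,0,0,0,0],[0.51,0.62,0,0,0,0],[0.51,0.62,0,0,0,0]]' >/dev/null
python3 -m inch '[[0.51,0.62,0,0,0,0],[0.51,0.62,0,0,0,0],[0.51,0.62,0,0,0,0],[0.51,0.62,0,0,0,0],[0.51,0.62,0,0,0,0]]' >/dev/null
python3 -m inch '[[0.51,0.62,0,0,0,0],[0.51,0.62,0,0,0,0],[0.51,0.62,0,0,0,0],[0.51,0.62,0,0,0,0],[0.51,0.62,0,0,0,0]]' >/dev/null
python3 -m inch '[[0.5,0.6,0,0,0,0],[0.5,0.6,0,0,0,0],[0.5,0.6,0,0,0,0],[0.5,0.6,0,0,0,0],[0,0,0,0,0,0]]'
done
python3 -c "
from h import *
go(.4566,-.0035,.183)
a=shot('side','side1.png');b=shot('top','top1.png')
x=cv2.imread('pics/side1.png')[110:240,240:380];y=cv2.imread('pics/top1.png')[120:250,270:370]
f=lambda i:cv2.resize(i,None,fx=3.2,fy=3.2,interpolation=cv2.INTER_CUBIC)
cv2.imwrite('pics/c.png',cv2.convertScaleAbs(np.hstack([f(x),f(y)]),alpha=1.4))"
```

```text
time: 3.02
ee_pos: [0.4465, -0.0311, 0.421]
eef_rot: [0.522, 0.853, 0.001, 0.0]
ft_force: [0.4, 0.6, -1.2]
width: 0.0321
grip_force: 0.0
t 3.02 grasp [ 0.4467 -0.0309  0.257 ] yaw 27.1 tilt [0.001 0.001] w 0.0321 F [ 0.4  0.6 -1.2] grip 0.0 j7 0.49
total shift (units) [0.5  0.53 1.85]
```

View pics/c.png

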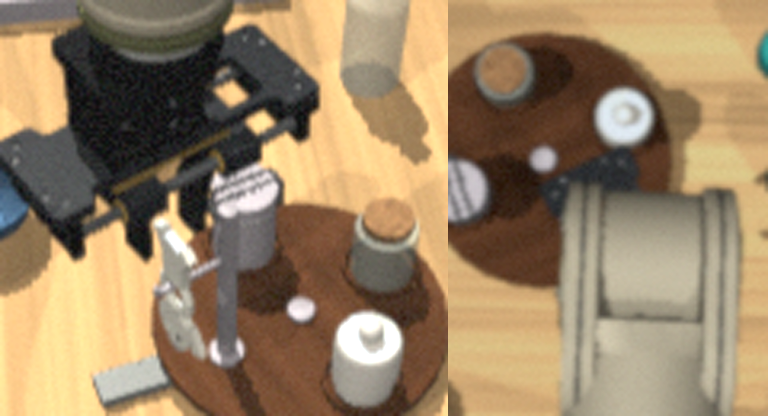

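The gripper is over the hook arm with the fingers astride the arm line, at about (150,240) and (195,210) in the crop. The fish tail at (172,230) sits 20 mm to the right, as computed. I'll correct that, go down and look again.

```bash

python3 -m inch '[[0.25,0.27,0,0,0,0],[0.25,0.26,0,0,0,0],[0,0,0.3,0,0,0],[0,0,0.3,0,0,0],[0,0,0,0,0,0]]' >/dev/null
python3 -c "
from h import *
go(.4566,-.0035,.183)
a=shot('side','side2.png')
x=cv2.imread('pics/side2.png')[130:240,250:370]
cv2.imwrite('pics/d.png',cv2.convertScaleAbs(cv2.resize(x,None,fx=5,fy=5,interpolation=cv2.INTER_CUBIC),alpha=1.5))"
```

```text
t 3.53 grasp [ 0.4535 -0.011   0.2297] yaw 26.6 tilt [-0.004  0.   ] w 0.032 F [-0.6 -0.3 -0. ] grip 0.0 j7 0.4
total shift (units) [0.13 0.16 1.17]
```

View pics/d.png

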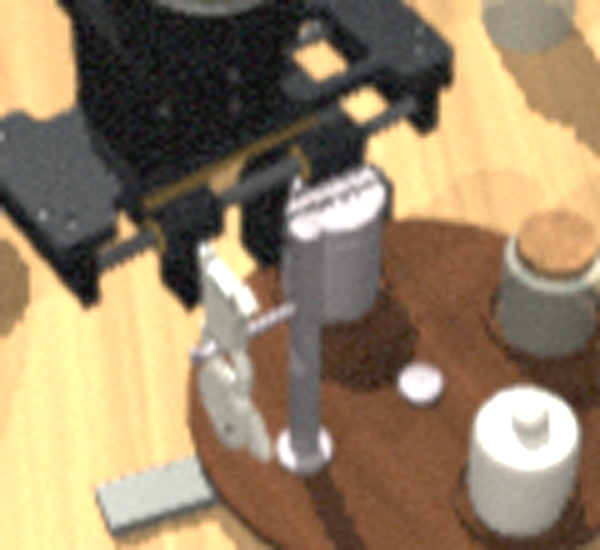

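The fingers straddle the tail: the tips are at (188,300) and (262,255), and the tail lies between them. I'll descend and grip.

```bash

python3 -m inch '[[0,0,0,0,0,0],[0,0,0,0,0,0],[0,0,0,0,0,0],[0,0,0,0,0,0],[0,0,0,0,0,0]]' >/dev/null
python3 -c "
from h import *
go(.4566,-.0035,.183)"
```

```text
t 4.0 grasp [ 0.4554 -0.0095  0.233 ] yaw 26.7 tilt [ 0. -0.] w 0.0321 F [-0.2  0.5  0.1] grip 0.0 j7 0.4
total shift (units) [0.12 0.09 1.25]
```

```bash

python3 -m inch '[[0.12,0.09,0,0,0,0],[0,0,0.4,0,0,0],[0,0,0.4,0,0,0],[0,0,0.4,0,0,0],[0,0,0.05,0,0,0]]' >/dev/null
python3 -m inch '[[0,0,0,0,0,0],[0,0,0,0,0,0],[0,0,0,0,0,0],[0,0,0,0,0,0],[0,0,0,0,0,0]]' -1 20
python3 -m inch '[[0,0,0,0,0,0],[0,0,0,0,0,0],[0,0,0,0,0,0],[0,0,0,0,0,0],[0,0,0,0,0,0]]'
python3 -c "
from h import *
go(.4566,-.0035,.183)"
```

```text
time: 4.83
ee_pos: [0.4565, -0.0035, 0.3474]
eef_rot: [0.525, 0.851, 0.0, 0.001]
ft_force: [1.5, -0.6, -0.0]
width: 0.0077
grip_force: 20.0
time: 5.25
ee_pos: [0.4565, -0.0035, 0.3471]
eef_rot: [0.525, 0.851, 0.0, 0.0]
ft_force: [0.7, -0.5, 5.1]
width: 0.0079
grip_force: 20.0
t 5.25 grasp [ 0.4567 -0.0035  0.1831] yaw 26.7 tilt [ 0.001 -0.   ] w 0.0079 F [ 0.7 -0.5  5.1] grip 20.000623322557658 j7 0.34
total shift (units) [ 0. -0.  0.]
```

```bash

python3 -m inch '[[0,0,-0.16,0,0,0],[0,0,-0.17,0,0,0],[0,0,0,0,0,0],[0,0,0,0,0,0],[0,0,0,0,0,0]]'
python3 -m inch '[[0,-0.2,0,0,0,0],[0,-0.2,0,0,0,0],[0,-0.2,0,0,0,0],[0,-0.2,0,0,0,0],[0,0,0,0,0,0]]'
python3 -m inch '[[0,-0.05,0,0,0,0],[0,0,0,0,0,0],[0,0,-0.4,0,0,0],[0,0,-0.8,0,0,0],[0,0,-0.8,0,0,0]]'
python3 -m inch '[[0,0,-0.4,0,0,0],[0,0,0,0,0,0],[0,0,0,0,0,0],[0,0,0,0,0,0],[0,0,0,0,0,0]]'
python3 -c "
from h import *
go(.441,-.287)
a=shot('side','side3.png');shot('top','top3.png')"
```

```text
time: 5.67
ee_pos: [0.4562, -0.0036, 0.3598]
eef_rot: [0.525, 0.851, -0.0, 0.0]
ft_force: [-0.6, 0.2, -1.3]
width: 0.0076
grip_force: 20.0
time: 6.08
ee_pos: [0.4268, -0.0184, 0.3596]
eef_rot: [0.525, 0.851, -0.001, -0.0]
ft_force: [-0.3, -0.7, -0.5]
width: 0.0081
grip_force: 20.0
time: 6.5
ee_pos: [0.4258, -0.0185, 0.4403]
eef_rot: [0.524, 0.851, -0.0, -0.001]
ft_force: [1.0, -0.9, -0.3]
width: 0.0077
grip_force: 20.0
time: 6.92
ee_pos: [0.4258, -0.0188, 0.4548]
eef_rot: [0.525, 0.851, -0.0, -0.001]
ft_force: [-0.2, 0.3, 0.3]
width: 0.008
grip_force: 20.0
t 6.92 grasp [ 0.4255 -0.0187  0.2908] yaw 26.7 tilt [-0.002  0.001] w 0.008 F [-0.2  0.3  0.3] grip 19.9999294616282 j7 0.53
total shift (units) [-6.17 -2.67 -0.  ]
```

View pics/side3.png

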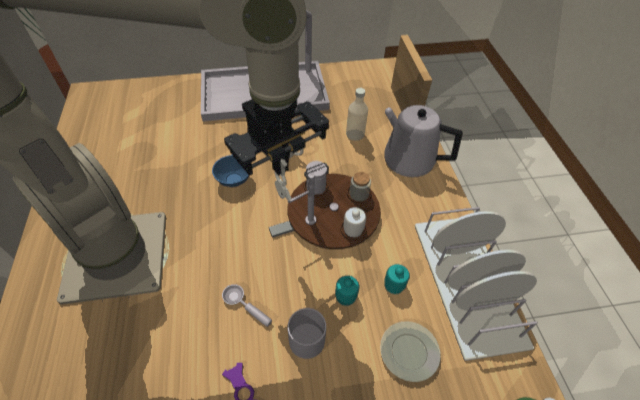

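The opener is in the grip at (281,183), clear of the hook, and the scene is undisturbed. Next I'll check the holder estimate against its outline and move over it.

```bash

python3 -m inch '[[-0.6,-0.26,0,0,0,0],[-0.6,-0.26,0,0,0,0],[-0.6,-0.26,0,0,0,0],[-0.6,-0.26,0,0,0,0],[-0.6,-0.26,0,0,0,0]]' >/dev/null
python3 -m inch '[[-0.6,-0.15,0,0,0,0],[-0.6,-0.15,0,0,0,0],[-0.6,-0.15,0,0,0,0],[-0.6,-0.1,0,0,0,0],[-0.6,0,0,0,0,0]]' >/dev/null
python3 -m inch '[[0,0,0,0.3,0,0],[0,0,0,0.3,0,0],[0,0,0,0.3,0,0],[0,0,0,0.27,0,0],[0,0,0,0,0,0]]' >/dev/null
python3 -c "
from h import *
a=np.linspace(0,6.28,60)
for f in('side0.png','top0.png'):
  c=load(f)
  for z in(0,.085):
    q=np.array([proj(c,np.array([.441+.04*np.cos(t),-.287+.04*np.sin(t),z])) for t in a]);print(f,z,q.min(0).round(1),q.max(0).round(1))
go(.460,-.2775)
"
```

```text
side0.png 0 [288.  324.1] [324.3 360.1]
side0.png 0.085 [286.6 308.6] [325.7 346.6]
top0.png 0 [393.  197.7] [418.1 222.9]
top0.png 0.085 [397.8 196.7] [424.5 223.5]
t 8.27 grasp [ 0.447  -0.2765  0.2926] yaw 26.8 tilt [-0.127 -0.062] w 0.008 F [ 0.4  0.1 -0.8] grip 20.000238886568695 j7 0.76
total shift (units) [-0.17  0.27 -0.04]
```

The estimate reproduces the holder's outline to within a pixel. Now I'll descend.

```bash

python3 -m inch '[[-0.17,0.27,0,0,0,0],[0,0,0,0,0,0],[0,0,0,0,0,0],[0,0,0,0,0,0],[0,0,0,0,0,0]]' >/dev/null
python3 -c "
from h import *
go(.460,-.2775,.119)
go(.460,-.2775,.215)
"
```

```text
t 8.68 grasp [ 0.4594 -0.2781  0.2921] yaw 26.7 tilt [-0.125 -0.063] w 0.0079 F [ 0.1  0.5 -1. ] grip 19.99986218288541 j7 0.74
total shift (units) [0.01 0.62 4.28]
t 8.68 grasp [ 0.4594 -0.2781  0.2921] yaw 26.7 tilt [-0.125 -0.063] w 0.0079 F [ 0.1  0.5 -1. ] grip 19.99986218288541 j7 0.74
total shift (units) [0.01 0.29 1.9 ]
```

```bash

python3 -m inch '[[0,0.09,0.6,0,0,0],[0,0.09,0.6,0,0,0],[0,0.09,0.6,0,0,0],[0,0.09,0.6,0,0,0],[0,0.07,0.5,0,0,0]]'
python3 -m inch '[[0,0.05,0.35,0,0,0],[0,0.05,0.35,0,0,0],[0,0.05,0.35,0,0,0],[0,0.04,0.28,0,0,0],[0,0,0,0,0,0]]'
python3 -c "
from h import *
go(.460,-.2775,.119)
shot('side','side4.png');x=cv2.imread('pics/side4.png')[230:380,230:390]
cv2.imwrite('pics/e.png',cv2.convertScaleAbs(cv2.resize(x,None,fx=4,fy=4,interpolation=cv2.INTER_CUBIC),alpha=1.5))
"
```

```text
time: 9.1
ee_pos: [0.4803, -0.2674, 0.3357]
eef_rot: [0.524, 0.849, -0.06, -0.037]
ft_force: [-0.1, 0.3, 0.2]
width: 0.0077
grip_force: 20.0
time: 9.52
ee_pos: [0.4801, -0.2673, 0.2814]
eef_rot: [0.523, 0.849, -0.06, -0.038]
ft_force: [-0.2, -0.2, 0.6]
width: 0.0078
grip_force: 20.0
t 9.52 grasp [ 0.4592 -0.2773  0.119 ] yaw 26.7 tilt [-0.128 -0.061] w 0.0078 F [-0.2 -0.2  0.6] grip 20.000027208589017 j7 0.63
total shift (units) [-0.01  0.02 -0.  ]
```

View pics/e.png

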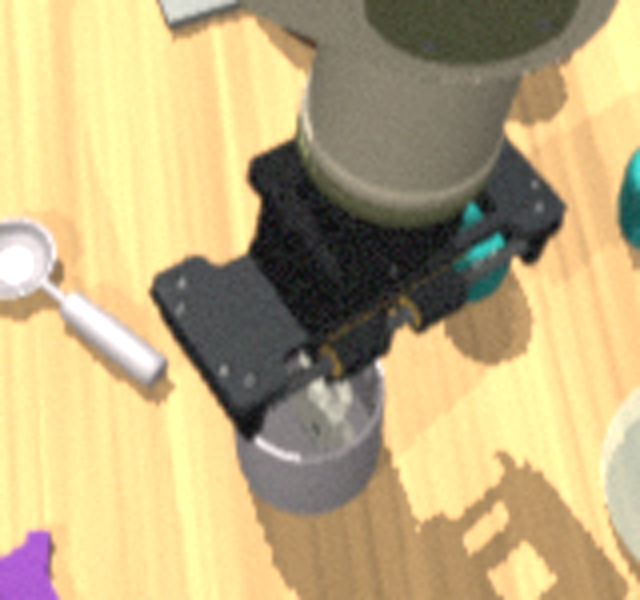

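The fish is inside the holder, with its ring at (325,400) and nothing touching. I'll release and retreat.

```bash

python3 -m inch '[[0,0,0,0,0,0],[0,0,0,0,0,0],[0,0,0,0,0,0],[0,0,0,0,0,0],[0,0,0,0,0,0]]' 0 
python3 -m inch '[[0,0,0,0,0,0],[0,0,0,0,0,0],[0,0,-0.2,0,0,0],[0,0,-0.4,0,0,0],[0,0,-0.8,0,0,0]]'
python3 -m inch '[[0,0,-0.8,0,0,0],[0,0,-0.8,0,0,0],[0,0,-0.8,-0.4,0,0],[0,0,-0.8,-0.4,0,0],[0,0,-0.4,-0.37,0,0]]'
python3 -c "
from h import *
go(.497,.0165,.29)
shot('side','side5.png');shot('top','top5.png')
x=cv2.imread('pics/side5.png')[150:380,230:430]
cv2.imwrite('pics/f.png',cv2.convertScaleAbs(cv2.resize(x,None,fx=2.6,fy=2.6,interpolation=cv2.INTER_CUBIC),alpha=1.5))
"
```

```text
time: 9.98
ee_pos: [0.4812, -0.2674, 0.2839]
eef_rot: [0.523, 0.849, -0.06, -0.036]
ft_force: [-0.3, 0.8, 0.1]
width: 0.0332
grip_force: 0.0
time: 10.4
ee_pos: [0.487, -0.2638, 0.3372]
eef_rot: [0.523, 0.849, -0.06, -0.039]
ft_force: [0.2, -0.0, -0.3]
width: 0.0433
grip_force: 0.0
time: 10.82
ee_pos: [0.504, -0.2551, 0.4866]
eef_rot: [0.524, 0.852, 0.001, 0.003]
ft_force: [0.7, -0.7, 0.3]
width: 0.0435
grip_force: 0.0
t 10.82 grasp [ 0.5051 -0.2553  0.3226] yaw 26.8 tilt [ 0.007 -0.001] w 0.0435 F [ 0.7 -0.7  0.3] grip 0.0 j7 0.74
total shift (units) [6.16 2.88 0.81]
```

View pics/f.png

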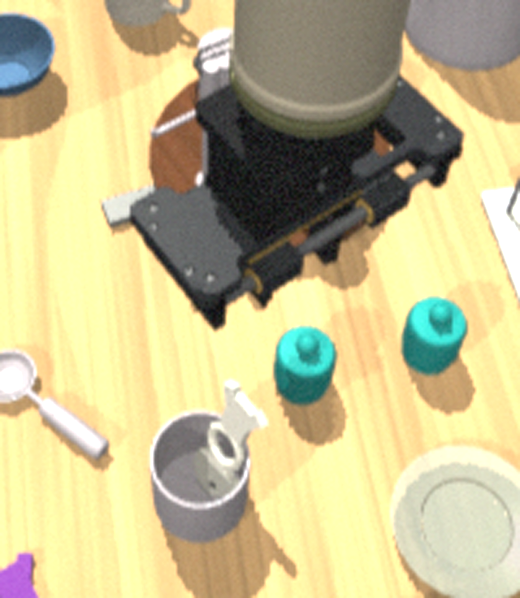

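The opener stands in the upright holder with its ring at (222,445), leaning on the rim. Next is the post: I'll turn the wrist back, then travel.

```bash

python3 -m inch '[[0,0,0,0,0,0.95],[0,0,0,0,0,0.95],[0,0,0,0,0,0.95],[0,0,0,0,0,0.95],[0,0,0,0,0,0.95]]' >/dev/null
python3 -m inch '[[0,0,0,0,0,0.5],[0,0,0,0,0,0],[0,0,0,0,0,0],[0,0,0,0,0,0],[0,0,0,0,0,0]]' >/dev/null
python3 -c "
from h import *
go(.497,.0165,.29)
t=load('top5.png');s=load('side5.png')
"
```

```text
t 11.75 grasp [ 0.5032 -0.2561  0.3176] yaw -9.3 tilt [-0.  0.] w 0.0435 F [ 0.7 -0.  -0.5] grip 0.0 j7 0.13
total shift (units) [ 6.7  -1.25  0.69]
```

```bash

python3 -m inch '[[0.67,-0.12,0,0,0,0],[0.67,-0.12,0,0,0,0],[0.67,-0.12,0,0,0,0],[0.67,-0.12,0,0,0,0],[0.67,-0.12,0,0,0,0]]' 0.2 >/dev/null
python3 -m inch '[[0.67,-0.13,0.1,0,0,0],[0.67,-0.13,0.2,0,0,0],[0.67,-0.13,0.2,0,0,0],[0.67,-0.13,0.2,0,0,0],[0.67,-0.13,0,0,0,0]]' >/dev/null
python3 -m inch '[[0,0,0,0,0,0],[0,0,0,0,0,0],[0,0,0,0,0,0],[0,0,0,0,0,0],[0,0,0,0,0,0]]' 
python3 -c "
from h import *
go(.497,.0165,.182)
shot('side','side6.png')
x=cv2.imread('pics/side6.png')[110:270,230:390]
cv2.imwrite('pics/g.png',cv2.convertScaleAbs(cv2.resize(x,None,fx=3.5,fy=3.5,interpolation=cv2.INTER_CUBIC),alpha=1.5))
"
```

```text
time: 13.0
ee_pos: [0.4979, 0.0153, 0.4538]
eef_rot: [0.763, 0.646, -0.0, 0.0]
ft_force: [0.1, -0.6, 0.2]
width: 0.0521
grip_force: 0.0
t 13.0 grasp [0.4979 0.0153 0.2898] yaw -9.5 tilt [-0. -0.] w 0.0521 F [ 0.1 -0.6  0.2] grip 0.0 j7 -0.33
total shift (units) [ 0.03 -0.03  2.69]
```

View pics/g.png

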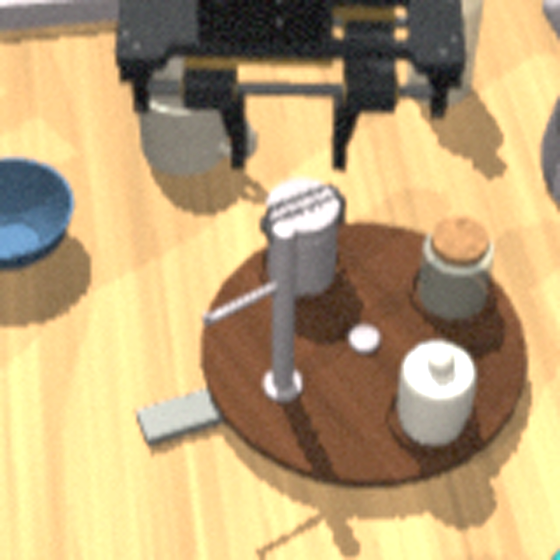

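The gripper is directly over the post, with the tips at (238,165) and (340,165) straddling the top at (287,225). The carousel hasn't moved. I'll descend and grip.

```bash

python3 -m inch '[[0,0,0.54,0,0,0],[0,0,0.54,0,0,0],[0,0,0.54,0,0,0],[0,0,0.54,0,0,0],[0,0,0.54,0,0,0]]'
python3 -m inch '[[0,0,0,0,0,0],[0,0,0,0,0,0],[0,0,0,0,0,0],[0,0,0,0,0,0],[0,0,0,0,0,0]]' -1 20
python3 -m inch '[[0,0,0,0,0,0],[0,0,0,0,0,0],[0,0,0,0,0,0],[0,0,0,0,0,0],[0,0,0,0,0,0]]' 
python3 -c "
from h import *
go(.497,.0165,.182)"
```

```text
time: 13.47
ee_pos: [0.4978, 0.0158, 0.3448]
eef_rot: [0.763, 0.646, 0.0, 0.0]
ft_force: [0.1, 0.2, 0.3]
width: 0.0521
grip_force: 0.0
time: 13.88
ee_pos: [0.4982, 0.0164, 0.347]
eef_rot: [0.763, 0.647, 0.001, 0.001]
ft_force: [0.0, 0.1, 0.0]
width: 0.0265
grip_force: 0.0
time: 14.3
ee_pos: [0.4973, 0.0161, 0.3462]
eef_rot: [0.763, 0.647, -0.001, -0.0]
ft_force: [-7.1, -2.2, 6.6]
width: 0.0154
grip_force: 20.0
t 14.3 grasp [0.497  0.0158 0.1822] yaw -9.4 tilt [-0.002 -0.001] w 0.0154 F [-7.1 -2.2  6.6] grip 19.99666849616915 j7 -0.4
total shift (units) [ 0.02 -0.    0.  ]
```

The post is gripped. The arc has constant rows in the tool frame: 20 rows of 3.83° with a 5 mm chord. I'll do the first half and then check.

```bash

python3 -m inch '[[-0.099,0.077,0,0,0,-0.556],[-0.099,0.077,0,0,0,-0.556],[-0.099,0.077,0,0,0,-0.556],[-0.099,0.077,0,0,0,-0.556],[-0.099,0.077,0,0,0,-0.556]]'
python3 -m inch '[[-0.099,0.077,0,0,0,-0.556],[-0.099,0.077,0,0,0,-0.556],[-0.099,0.077,0,0,0,-0.556],[-0.099,0.077,0,0,0,-0.556],[-0.099,0.077,0,0,0,-0.556]]'
python3 -c "
from h import *
a=np.radians(206.5+38.25);go(.564+.075*np.cos(a),.05+.075*np.sin(a),.182)"
```

```text
time: 14.72
ee_pos: [0.5123, -0.0044, 0.3462]
eef_rot: [0.644, 0.765, -0.001, 0.0]
ft_force: [-4.9, -1.0, 3.4]
width: 0.0154
grip_force: 20.0
time: 15.13
ee_pos: [0.5331, -0.0185, 0.3462]
eef_rot: [0.508, 0.862, -0.001, 0.0]
ft_force: [-3.5, -2.1, 3.2]
width: 0.0153
grip_force: 20.0
t 15.13 grasp [ 0.533  -0.0187  0.1822] yaw 29.0 tilt [-0.    -0.001] w 0.0153 F [-3.5 -2.1  3.2] grip 19.997084594797343 j7 0.28
total shift (units) [ 0.03 -0.01  0.01]
```

Forces are small and it is tracking exactly, so I'll do the second half.

```bash

python3 -m inch '[[-0.099,0.077,0,0,0,-0.556],[-0.099,0.077,0,0,0,-0.556],[-0.099,0.077,0,0,0,-0.556],[-0.099,0.077,0,0,0,-0.556],[-0.099,0.077,0,0,0,-0.556]]'
python3 -m inch '[[-0.099,0.077,0,0,0,-0.556],[-0.099,0.077,0,0,0,-0.556],[-0.099,0.077,0,0,0,-0.556],[-0.099,0.077,0,0,0,-0.556],[-0.099,0.077,0,0,0,-0.556]]'
python3 -m inch '[[0,0,0,0,0,0],[0,0,0,0,0,0],[0,0,0,0,0,0],[0,0,0,0,0,0],[0,0,0,0,0,0]]'
python3 -c "
from h import *
a=np.radians(283);go(.564+.075*np.cos(a),.05+.075*np.sin(a),.182)
shot('side','side7.png');shot('top','top7.png')
x=cv2.imread('pics/side7.png')[110:370,230:410];y=cv2.imread('pics/top7.png')[110:240,250:350]
cv2.imwrite('pics/i.png',cv2.convertScaleAbs(np.hstack([cv2.resize(x,(396,572),interpolation=cv2.INTER_CUBIC),np.pad(cv2.resize(y,(400,520),interpolation=cv2.INTER_CUBIC),((0,52),(0,0),(0,0)))]),alpha=1.5))"
```

```text
time: 15.55
ee_pos: [0.5572, -0.0251, 0.3463]
eef_rot: [0.357, 0.934, -0.0, 0.0]
ft_force: [-1.9, -0.9, 3.6]
width: 0.0153
grip_force: 20.0
time: 15.97
ee_pos: [0.5822, -0.0233, 0.3463]
eef_rot: [0.197, 0.98, -0.0, -0.0]
ft_force: [-2.8, 1.1, 2.7]
width: 0.0154
grip_force: 20.0
time: 16.38
ee_pos: [0.5819, -0.0232, 0.3462]
eef_rot: [0.2, 0.98, -0.0, 0.0]
ft_force: [-1.3, 0.1, 5.9]
width: 0.0154
grip_force: 20.0
t 16.38 grasp [ 0.582  -0.0233  0.1822] yaw 67.0 tilt [ 0.001 -0.001] w 0.0154 F [-1.3  0.1  5.9] grip 19.999029741156846 j7 0.86
total shift (units) [ 0.03 -0.01  0.01]
```

View pics/i.png

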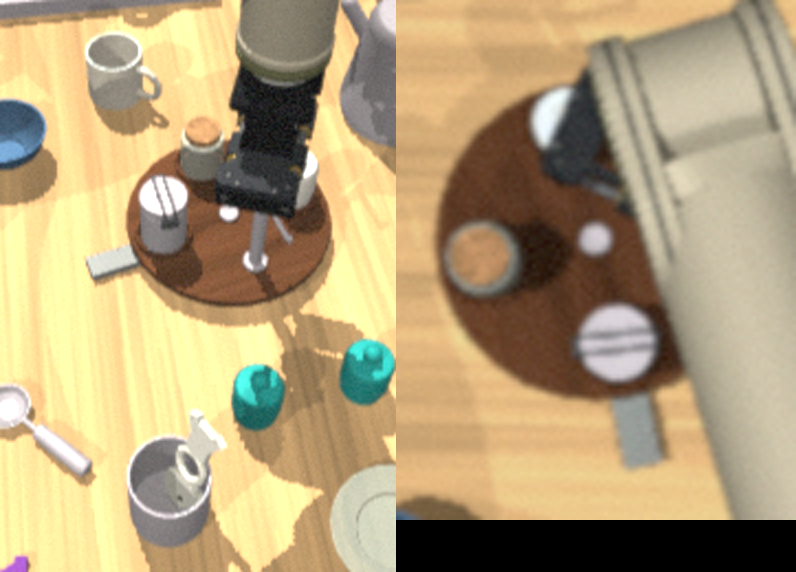

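The tea canister is now in line with the tongue: its lid is at (619,342) in the crop and the tongue at (637,430). The opener is still in the holder. I'll measure the alignment.

```bash
python3 - <<'E'
from h import *
t=load('top7.png')
f=lambda x,y,z:onz(t,250+(x-396)/4,110+y/4,z)[:2]
tea=f(619,342,.106);pv=f(596,240,.03);to=f(640,467,.012)
for p in(pv,np.array([.564,.05])):
    u=(to-p)/np.linalg.norm(to-p);d=tea-p;print(tea,p,to,'front',d@u,'lat',u[0]*d[1]-u[1]*d[0])
E
```

```text
[0.47956301 0.02726618] [0.5613291  0.04795646] [0.38572162 0.01164382] front 0.08426186633263262 lat 0.0037040781422811933
[0.47956301 0.02726618] [0.564 0.05 ] [0.38572162 0.01164382] front 0.08732980210808566 lat 0.0044652189272333664
```

The canister is within about 4 mm of the tongue's line (15 mm allowed), 84–87 mm to the front, and the grip is at 20 N.

```bash
python3 -c "
from h import *
print(job.close_job())"
```

```text
the job is handed in; nothing more can be done
None
```

I handed the job in at about 16.5 s: the opener stands nose down in the holder, the tea canister is within about 4 mm of the tongue's line, and the gripper still holds the post at 20 N; no verdict came back.

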